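# Shut off the studio's compressed air at the covered valve box

## Task

Shut off the compressed air: push the blue cover of the grey valve box all the way aside along its rails, over the closed deck, without lifting it; then, in the uncovered well, push the red handle with the yellow band round until it is fully shut, crosswise to its pipe. Leave the green-handled valve open and everything else on the bench where it is.

Things in the scene. Friction and masses are not known exactly. Their poses are not given: they have to be found in the camera images.
- box: grey fixed valve box, 190 (x) by 556 (y) mm, rim 75 high, rails 8 mm more. Origin on the bench under the middle of the well; x away from the robot, y along its length to the deck, z up; yawed up to 0.25 rad. Open well, 166 (x) by 260 (y) mm inside, at y = -130 to 130 mm, floor at z = 6 mm. Two valves in it: axes at x = 35 mm, y = -55 and 35 mm, marked one in either place
- deck_stop (a point): middle of the stop bar's inner face at the far end of the box's closed flat deck: box y = 404 mm, z = 79 mm. The deck's top is at z = 75 mm and spans box y = 130 to 412 mm
- cover: loose blue steel cover, a plate 173 (x) by 269 (y) by 4 mm, 0.6 kg, flat on the box's rim between the rails (2.5 mm play each side); origin in the middle of its underside, axes as the box's. Starts over the well (origin at box y = 0 to 30 mm); slides to box +y, with a few newtons, until it meets the stop bar at box y = 269 mm
- cover_lip (a point): middle of the cover's upright white lip, half-way up, 94 mm above the bench. The lip stands across the plate's middle: 90 long (x), 6 thick (y), 30 high, its top 109 mm above the bench. Push it towards box +y
- handle_marked (a joint): angle of the marked valve's handle, rad: 0 open (pointing along the pipe, to box -x, towards the robot), 1.57 fully shut against its stop (pointing to box +y). Turns clockwise seen from above. Starts at 0 to 0.25, stays where left; friction 0.15 N m
- marked_pivot (a point): marked valve: point on the handle's upright axis, half-way up the handle (56 mm above the bench). The handle is a straight level bar, red with a yellow band near its free end, 14 mm wide, from z = 47 to 65 mm above the bench, reaching 70 mm from the axis, with a round steel hub of 11 mm radius
- marked_tip (a point): middle of the free end of the red handle, 70 mm from its axis, 56 mm above the bench
- handle_plain (a joint): angle of the other valve's handle (same make, plain green, no band), starts at 0 to 0.08 (open); same meaning; must stay
- plain_tip (a point): middle of the free end of the green handle, 70 mm from its axis, 56 mm above the bench
- tube_a: loose short black open tube, 64 mm across, 50 high, standing near the box's front; origin under its middle; to be left alone
- tube_b: loose short black open tube, 64 mm across, 50 high, standing near the box's front; origin under its middle; to be left alone
- coupling: loose brass coupling, 32 mm across, 45 high, standing behind the box; origin under its middle; to be left alone
- jar: loose amber jar, 72 mm across, 90 high, standing left; origin under its middle; to be left alone
- brush: loose paint brush, lying left, along x; origin under its middle; to be left alone
- screwdriver: loose screwdriver, lying right, along x; origin under its middle; to be left alone
- plaster: loose plaster piece, 80 mm across, 80 high, standing right; origin under its middle; to be left alone

How it is judged:
By the outcome, as a careful person would: the job done as asked, in the order asked, and still so for the second after the job is handed in, with the robot touching nothing.
It also fails if it takes over 50 s, if anything falls off the work surface, if the arm or the gripper's body presses on something with over 40 N, if the wrist force passes 120 N, or if a joint passes its speed limit or range.

## Robot

A 7-joint arm with a two-finger parallel gripper is mounted at the origin on the work surface. World frame = base frame: x ahead of the robot, y to its left, z up, the work surface at z = 0. Lengths are in mm, angles in rad, forces in N, time in s.
With the tool pointing down it reaches from about 425 to 975 mm from the base axis. Payload 16.7 kg.
Tool frame: the origin (TCP) lies at the very end of the fingers, on their centre line; the grasp point (between the pads) lies 19 mm behind it; z points along the fingers, y is the line along which they close (so a half turn about z gives the same grasp; the last joint's range is limited). The gripper opens to 85 mm and grips with 20 to 120 N. Pads are 22 mm wide; open, the fingers measure 114 mm over their backs; the gripper's body (76 mm by 85 mm) begins 54 mm behind the grasp point. The pads swing forward as they close: fully open they stand 13 mm farther back than shut.
Start: joints at [-1.349, 0.426, 0.074, 1.606, -0.034, 1.111, -0.067], TCP at [245.225, 628.841, 231.302] pointing down, gripper open.
Joint ranges: [-2.85, 2.85], [-0.5, 2.14], [-1.23, 1.37], [0.21, 2.46], [-1.02, 4.16], [0.16, 2.05], [-2.73, 2.73]. Speed limits (rad/s): [1.89, 1.89, 2.39, 2.39, 3.01, 3.01, 3.01].

## Interface

Orientations are given as a unit quaternion [w, x, y, z].
In Python, from station import ctrl gives the robot as it stands. The module is installed in compiled form; this text tells all that it offers. Calls block until the motion is done:
- ctrl.movep(position, orientation): joint-space move of the TCP to a pose.
- ctrl.move_linear(position, attitude=None, v=150, max_force=None): straight line of the TCP; attitude=None keeps the orientation; v is the mean speed in mm/s. With max_force (N) it stops when the force on the tool has changed by that much, and returns True; else False.
- ctrl.move_j(angles): joint-space move.
- ctrl.command_gripper(opening, strength=None): finger opening in mm; strength is the grip in N (None keeps the last); returns when the fingers have stopped.
- ctrl.hold(seconds).
- ctrl.solve_ik(position, orientation): joint angles nearest the present ones, or None.
- ctrl.snapshot(name): name is "scene" or "side" or "wrist"; returns (picture, depth): 480x640x3 uint8, blue, green, red; 480x640 float32, mm along the optical axis (not along the pixel's ray), 0 where there is no reading.
- ctrl.get_calibration(name): a dict with "fx", "fy", "cx", "cy" (pixels), "R" (3x3) and "t" (3): a world point X has camera coordinates R X + t. Camera axes: x right, y down, z forward; pixel columns grow to the right and rows downward; lengths in mm; the calibration is good to about 2 mm. A picture is of the moment at which its call begins: read the wrist's pose just before it. get_calibration takes no time and is no camera call; for the wrist camera it gives the pose at the moment of the call.
A pose or a line that the arm cannot do raises ctrl.Unreachable and nothing moves.
- ctrl.close_job(): hands the job in; it is judged then, once.
Readings, each from a call of its own:
- ctrl.read_time(): time.
- ctrl.read_q(): joint angles.
- ctrl.read_qvel(): joint speeds.
- ctrl.read_tau(): joint torques, N m.
- ctrl.read_ee_pos(): TCP position.
- ctrl.read_tcp_rot(): TCP orientation.
- ctrl.read_contact_force(): force on the tool from outside, world axes, zero at the start.
- ctrl.read_moment(): the same for the moment, N m.
- ctrl.read_opening(): finger opening in mm.
- ctrl.read_finger_force(): force on a finger pad.
Only numpy, scipy, OpenCV 4.12 (cv2) and the standard library are available. Lean on these libraries where they do the work, as an engineer would, in place of code of your own. Each camera call takes 0.05 s, during which the arm holds its last target. There are 200 camera calls.

## Working session

There is one attempt and no reset: what is moved stays moved. The work goes in short steps, each a Python script; the robot and the scene stay as the last script left them, time stands still between calls to the robot, and variables do not carry over. Pictures are saved under pics/ and viewed, at most 10 in all, crops included, and the job is handed in when it is done.

```bash
mkdir -p pics; cat > h.py <<'E'
import numpy as np, cv2
from station import ctrl
def cal(n):
    c=ctrl.get_calibration(n); return np.array([c['fx'],c['fy'],c['cx'],c['cy']]),np.array(c['R']),np.array(c['t']).ravel()
def ray(c,u,v,z):
    k,R,t=c; d=R.T@np.array([(u-k[2])/k[0],(v-k[3])/k[1],1.]); o=-R.T@t
    return o+d*(z-o[2])/d[2]
def cloud(c,D):
    k,R,t=c; v,u=np.mgrid[:480,:640]
    P=np.stack([(u-k[2])/k[0]*D,(v-k[3])/k[1]*D,D],-1)
    return (P-t)@R
def proj(c,X):
    k,R,t=c; p=R@np.array(X,float)+t; return k[0]*p[0]/p[2]+k[2],k[1]*p[1]/p[2]+k[3]
E
python3 - <<'E'
from h import *
for n in ("scene","side"):
    p,d=ctrl.snapshot(n); cv2.imwrite(f"pics/{n}0.png",p); np.save(f"pics/{n}0.npy",d)
    c=cal(n); print(n,-c[1].T@c[2],c[1][2])
print(ctrl.read_time(),ctrl.read_tcp_rot())
E
```

```text
scene [1104.86119567  577.9507472  1222.75891494] [-0.41253262 -0.41178366 -0.81255834]
side [  179.4477409  -1139.51815614   903.13156033] [ 0.2622451   0.78249584 -0.56473691]
0.1 [-7.15449697e-05  1.84843409e-01  9.82767809e-01 -5.85899041e-04]
```

View pics/scene0.png

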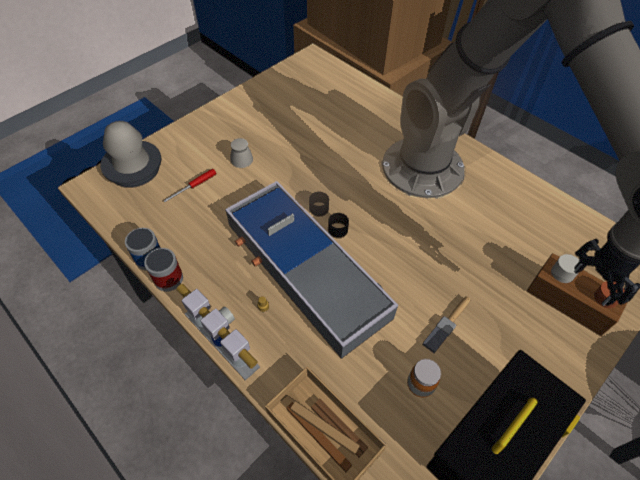

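View pics/side0.png

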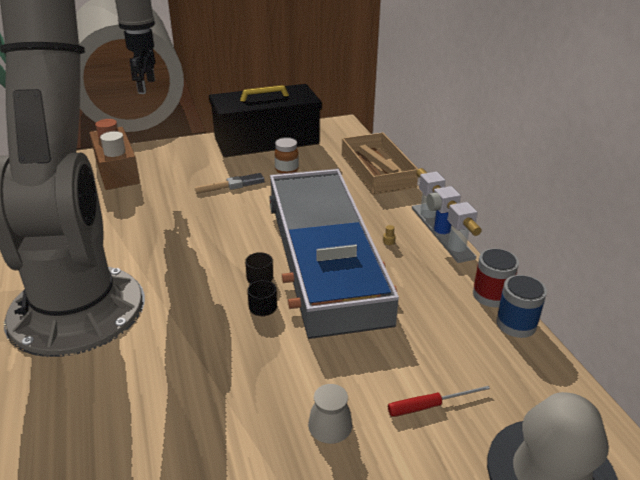

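The scene view shows the blue cover around (275,230) with its lip at (281,224), and the deck running to (350,320). The side view shows the cover at (340,262) and its lip at (337,253). Next I'll measure the box from depth and the cover from colour.

```bash
cat > m.py <<'E'
from h import *
def box(n,p,d):
    c=cal(n); X=cloud(c,d)
    m=((d>0)&(X[...,2]>65)&(X[...,2]<95)&(X[...,0]>350)&(X[...,0]<900)&(abs(X[...,1])<500)).astype(np.uint8)
    k,l,s,_=cv2.connectedComponentsWithStats(m); i=1+np.argmax(s[1:,4]); Q=X[l==i]
    r=cv2.minAreaRect(Q[:,:2].astype(np.float32)); B=cv2.boxPoints(r)
    e=max([B[1]-B[0],B[2]-B[1]],key=np.linalg.norm); e=e/np.linalg.norm(e); e=e*np.sign(e[1])
    yaw=np.arctan2(-e[0],e[1]); o=np.array(r[0])-e*(np.ptp(Q[:,:2]@e)/2-140-0) # placeholder, refined below
    return c,X,r,yaw,e
for n in ("scene","side"):
    p=cv2.imread(f"pics/{n}0.png"); d=np.load(f"pics/{n}0.npy")
    c,X,r,yaw,e=box(n,p,d); print(n,r,"yaw",yaw)
    h=cv2.cvtColor(p,cv2.COLOR_BGR2HSV)
    ex=np.array([e[1],-e[0]])
    near=(abs((X[...,:2]-r[0])@e)<275)&(abs((X[...,:2]-r[0])@ex)<90)
    b=(h[...,0]>100)&(h[...,0]<130)&(h[...,1]>130)&near&(X[...,2]>60)
    v,u=np.nonzero(b); Q=np.array([ray(c,a,bb,79) for a,bb in zip(u,v)])
    R=cv2.minAreaRect(Q[:,:2].astype(np.float32)); print(" cover",R, "z",np.median(X[b][:,2]))
    L=X[near&(X[...,2]>93)&(X[...,2]<125)]
    print(" lip",len(L),L.mean(0),np.ptp(L@np.r_[ex,0]),L[:,2].max())
    print(" box-y of cover rel centre",(np.array(R[0])-r[0])@e,"lip",(L.mean(0)[:2]-r[0])@e)
    for nm in [(-278,0)]:
        pass
    T=X[(abs(X[...,0]-550)<250)&(X[...,2]>15)&(X[...,2]<62)&(X[...,1]<400)&(X[...,1]>-400)&~near]
    l=(T[:,:2]-r[0]); a,bx=l@e,l@ex; f=bx<-100; print(" front things: y",np.percentile(a[f],[2,98]),"x",np.percentile(bx[f],[2,98]))
E
python3 m.py
```

```text
scene ((580.0311889648438, 16.42425537109375), (560.6049194335938, 193.7014617919922), 83.03422546386719) yaw -0.121575706
 cover ((564.2918090820312, -101.69772338867188), (270.77667236328125, 171.21278381347656), 83.04513549804688) z 78.01095556247819
 lip 134 [ 566.56476842 -100.11206291  103.07395222] 91.00286565238912 112.94170177024967
 box-y of cover rel centre -119.15891241447935 lip -117.30929963161974
 front things: y [-187.44458033  -21.77208903] x [-200.38153726 -134.8187415 ]
side ((574.479248046875, 17.962554931640625), (566.462646484375, 203.11770629882812), 83.79776763916016) yaw -0.10824945
 cover ((563.0067138671875, -102.90614318847656), (270.4336853027344, 170.47854614257812), 83.16595458984375) z 79.30106509536262
 lip 295 [ 562.40955041 -103.62668277  102.73622362] 89.17527182410504 112.74632270860684
 box-y of cover rel centre -121.40068938579316 lip -122.1815278729414
 front things: y [-196.49754094  188.31325111] x [-199.5952316  -101.63109677]
```

```bash
cat >> h.py <<'E'
yaw=-0.1207; EX=np.array([np.cos(yaw),np.sin(yaw)]); EY=np.array([-np.sin(yaw),np.cos(yaw)])
C0=np.array([563.7,-102.3]); O=C0-EY*14.5
def W(x,y,z): return np.r_[O+EX*x+EY*y,z].tolist()
def B(P): q=np.asarray(P)[:2]-O; return round(q@EX,1),round(q@EY,1),round(P[2],1)
def Q(phi): return [0.,float(np.cos(phi/2)),float(np.sin(phi/2)),0.]
E
python3 - <<'E'
from h import *
for ph in (yaw+np.pi/2,yaw-np.pi/2):
    for a in ((0,-20,170),(0,260,90)):
        s=ctrl.solve_ik(W(*a),Q(ph)); print(ph,a,None if s is None else np.round(s,2))
for off in (0,np.pi,np.pi/2,-np.pi/2):
  for t in (0,np.pi/2):
    s=ctrl.solve_ik(W(20,-20,50),Q(yaw+np.pi/2-t+off)); print(off,t,None if s is None else np.round(s,2))
E
```

```text
1.4500963267948965 (0, -20, 170) [-0.64  0.52  1.03  1.93 -0.54  0.99  0.52]
1.4500963267948965 (0, 260, 90) [-0.79  0.55  0.61  1.9  -0.42  0.82 -0.08]
-1.6914963267948966 (0, -20, 170) [-0.72  0.65  1.21  1.94 -0.7   1.07 -2.47]
-1.6914963267948966 (0, 260, 90) [-0.3   0.48 -0.05  1.87  0.03  0.79  2.65]
0 0 [-0.37  0.62  0.67  1.95 -0.55  0.76  0.5 ]
0 1.5707963267948966 [-0.45  0.67  0.79  1.96 -0.66  0.79 -0.98]
3.141592653589793 0 [-0.58  0.79  1.01  1.96 -0.88  0.9  -2.36]
3.141592653589793 1.5707963267948966 [-0.27  0.58  0.53  1.95 -0.43  0.73  1.96]
1.5707963267948966 0 [-0.27  0.58  0.53  1.95 -0.43  0.73  1.96]
1.5707963267948966 1.5707963267948966 [-0.37  0.62  0.67  1.95 -0.55  0.76  0.5 ]
-1.5707963267948966 0 [-0.45  0.67  0.79  1.96 -0.66  0.79 -0.98]
-1.5707963267948966 1.5707963267948966 [-0.58  0.79  1.01  1.96 -0.88  0.9  -2.36]
```

Orientation φ = yaw+π/2 works for both the cover push and the handle turn. Now I'll push the cover.

```bash
python3 - <<'E'
from h import *
q=Q(yaw+np.pi/2)
ctrl.movep(W(0,-25,190),q); ctrl.command_gripper(0)
print(ctrl.read_time(),ctrl.read_opening(),B(ctrl.read_ee_pos()))
print("down",ctrl.move_linear(W(0,-25,90),v=120,max_force=8),B(ctrl.read_ee_pos()))
print("touch",ctrl.move_linear(W(0,30,90),v=40,max_force=1.5),B(ctrl.read_ee_pos()),ctrl.read_contact_force())
print("push",ctrl.move_linear(W(0,235,90),v=70,max_force=20),B(ctrl.read_ee_pos()),ctrl.read_contact_force())
print(ctrl.read_time())
E
```

```text
3.7917 -0.2811875254399198 (np.float64(0.0), np.float64(-25.0), np.float64(190.0))
down False (np.float64(0.4), np.float64(-25.2), np.float64(90.6))
touch True (np.float64(-0.2), np.float64(4.8), np.float64(89.7)) [0.63069387 0.08062251 0.04140246]
push False (np.float64(0.0), np.float64(234.9), np.float64(90.0)) [ 0.32252772 -1.74494272 -1.44539693]
9.0333
```

```bash
python3 - <<'E'
from h import *
print("push",ctrl.move_linear(W(0,275,90),v=30,max_force=15),B(ctrl.read_ee_pos()),ctrl.read_contact_force())
ctrl.move_linear(W(0,240,90),v=80)
ctrl.move_linear(W(0,240,200),v=200)
ctrl.movep(W(-30,30,330),Q(yaw+np.pi/2)); ctrl.hold(.2)
np.save("pics/wc.npy",np.array([*cal("wrist")],dtype=object),allow_pickle=True)
for n in ("wrist","side","scene"):
    p,d=ctrl.snapshot(n); cv2.imwrite(f"pics/{n}1.png",p); np.save(f"pics/{n}1.npy",d)
s=[cv2.imread(f"pics/{n}1.png") for n in ("wrist","side","scene")]
cv2.imwrite("pics/all1.png",np.vstack([cv2.resize(s[0],(400,300)),cv2.resize(s[1][150:350,200:467],(400,300))]))
print(ctrl.read_time())
E
```

```text
push True (np.float64(0.2), np.float64(257.2), np.float64(89.8)) [ 0.18516729 -0.5137425  -0.41706206]
12.2417
```

View pics/all1.png

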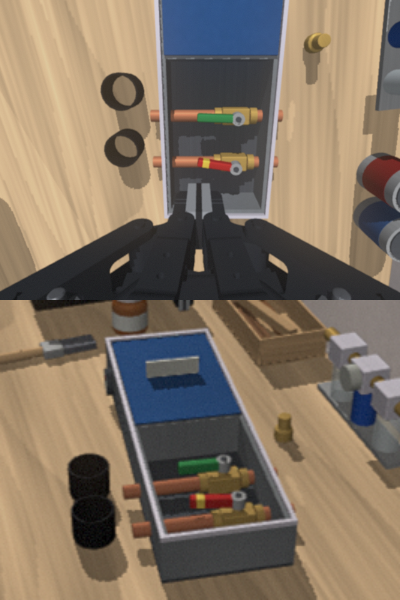

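The crop shows the cover at the far end of the deck. In the wrist view the red handle is at about (213,164), in the near place at y = -55, and the green one is at (215,118). I'll measure both handles and check the cover's position.

```bash
cat > hm.py <<'E'
from h import *
def handles(n,p,c):
    h=cv2.cvtColor(p,cv2.COLOR_BGR2HSV).astype(int); H,S,V=h[...,0],h[...,1],h[...,2]
    v,u=np.mgrid[:480,:640]; P=np.array([ray(c,a,b,65) for a,b in zip(u.ravel(),v.ravel())])[:,:2]-O
    bx,by=(P@EX).reshape(480,640),(P@EY).reshape(480,640); w=(abs(bx)<85)&(abs(by)<115)
    for nm,m in (("red",((H<4)|(H>174))&(S>200)&(V>70)),("green",(H>45)&(H<80)&(S>120)),("hub",(S<40)&(V>110))):
        k,l,s,_=cv2.connectedComponentsWithStats((m&w).astype(np.uint8))
        for i in range(1,k):
            if s[i,4]<30: continue
            q=np.c_[bx[l==i],by[l==i]]; f=cv2.fitLine(q.astype(np.float32),cv2.DIST_L2,0,.01,.01).ravel()
            print(n,nm,s[i,4],"mean",q.mean(0).round(1),"min",q.min(0).round(),"max",q.max(0).round(),"ang",round(float(np.arctan2(-f[1]*np.sign(f[0]),abs(f[0]))),3))
if __name__=="__main__":
    for n in ("wrist","scene","side"):
        p=cv2.imread(f"pics/{n}1.png"); c=cal(n); handles(n,p,c)
        if n!="wrist":
            d=np.load(f"pics/{n}1.npy");X=cloud(c,d); q=(X[...,:2]-O); bx,by=q@EX,q@EY
            h=cv2.cvtColor(p,cv2.COLOR_BGR2HSV); b=(h[...,0]>100)&(h[...,0]<130)&(h[...,1]>130)&(abs(bx)<90)&(by>80)&(by<420)&(X[...,2]>65)
            v,u=np.nonzero(b); Z=np.array([ray(c,a,e,79) for a,e in zip(u,v)])[:,:2]-O
            print("cover y",(Z@EY).min(),(Z@EY).max())
E
python3 hm.py
```

```text
wrist green 649 mean [-2.4 39.5] min [-31.  33.] max [26. 46.] ang 0.025
wrist hub 443 mean [-83.8   8.3] min [ -85. -115.] max [-83. 114.] ang 1.57
wrist hub 290 mean [36.9 38.1] min [28. 26.] max [48. 50.] ang 1.329
wrist hub 273 mean [ 37.1 -50.2] min [ 28. -63.] max [ 47. -37.] ang 1.422
wrist hub 376 mean [-43.1 -97.7] min [ -52. -115.] max [-35. -80.] ang -1.487
wrist hub 370 mean [-16.4 -98.3] min [ -24. -115.] max [ -7. -80.] ang 1.503
wrist hub 389 mean [  42.8 -108.4] min [  15. -115.] max [  76. -100.] ang -0.014
scene green 99 mean [-1.9 42.6] min [-32.  33.] max [27. 53.] ang -0.019
scene hub 44 mean [83.7 29.1] min [ 82. -64.] max [ 85. 115.] ang 1.57
cover y 136.74185244025054 401.25404495182954
side red 41 mean [  1.9 -63.2] min [-15. -70.] max [ 21. -54.] ang 0.17
side green 216 mean [-8.4 28.4] min [-38.  12.] max [22. 45.] ang -0.046
side hub 32 mean [ 34.3 -54. ] min [ 25. -63.] max [ 45. -44.] ang -0.177
cover y 134.02737499467557 403.60208373548244
```

```bash
cat > arc.py <<'E'
from h import *
piv=np.array([36,-53.5])
def pose(th,d,z=50,r=43):
    h=np.array([-np.cos(th),np.sin(th)]); n=np.array([np.sin(th),np.cos(th)])
    return W(*(piv+r*h-d*n),z),Q(yaw+np.pi/2-th)
E
python3 - <<'E'
from arc import *
p,q=pose(.1,36,130); ctrl.movep(p,q)
print(ctrl.move_linear(pose(.1,36)[0],v=80,max_force=6),B(ctrl.read_ee_pos()),ctrl.read_contact_force())
p,q=pose(.1,18.5); print(ctrl.move_linear(p,q,v=40,max_force=10))
for th in np.arange(.3,1.45,.2):
    p,q=pose(th,18.5); s=ctrl.move_linear(p,q,v=25,max_force=12)
    print(round(th,2),s,B(ctrl.read_ee_pos()),B(p),np.round(ctrl.read_contact_force(),1))
    if s: break
n="side"; im,d=ctrl.snapshot(n); cv2.imwrite("pics/side2.png",cv2.resize(im[150:350,200:467],(534,400)))
print(ctrl.read_time())
E
```

```text
False (np.float64(-10.1), np.float64(-85.1), np.float64(50.4)) [-0.83101175  0.05981327 -0.84900836]
False
0.3 False (np.float64(-10.6), np.float64(-58.7), np.float64(50.0)) (np.float64(-10.5), np.float64(-58.5), 50.0) [-0.5 -1.7 -0.4]
0.5 False (np.float64(-10.6), np.float64(-49.1), np.float64(49.9)) (np.float64(-10.6), np.float64(-49.1), 50.0) [-0.8 -1.1 -0.4]
0.7 False (np.float64(-8.8), np.float64(-39.9), np.float64(50.0)) (np.float64(-8.8), np.float64(-39.9), 50.0) [-0.4 -0.2 -0.6]
0.9 False (np.float64(-5.1), np.float64(-31.4), np.float64(50.0)) (np.float64(-5.2), np.float64(-31.3), 50.0) [ 0.  -0.1 -0.3]
1.1 False (np.float64(0.1), np.float64(-23.6), np.float64(50.0)) (np.float64(0.0), np.float64(-23.6), 50.0) [-1.3 -1.2 -0.3]
1.3 False (np.float64(6.7), np.float64(-17.1), np.float64(50.0)) (np.float64(6.7), np.float64(-17.0), 50.0) [ 0.5 -0.6  0.1]
18.1
```

View pics/side2.png

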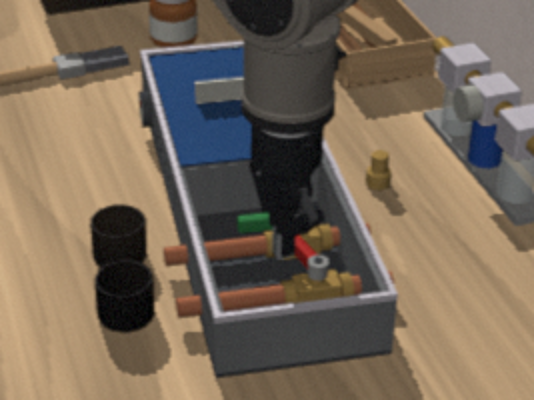

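The picture shows the red handle at (305,250) turned most of the way, with the fingers behind it. The green handle at (253,222) hasn't moved. Next I'll push to the stop, retreat and check.

```bash
python3 - <<'E'
from arc import *
p,q=pose(1.5,18.5); print(ctrl.move_linear(p,q,v=25,max_force=12),B(ctrl.read_ee_pos()))
p,q=pose(1.57,8); s=ctrl.move_linear(p,q,v=12,max_force=12)
print("stop",s,B(ctrl.read_ee_pos()),np.round(ctrl.read_contact_force(),1))
e=np.array(ctrl.read_ee_pos()); b=np.r_[e[:2]-EX*15,e[2]]
ctrl.move_linear(b.tolist(),v=60); b[2]=180; ctrl.move_linear(b.tolist(),v=150)
ctrl.movep(W(-30,30,330),Q(yaw+np.pi/2)); ctrl.hold(.2)
for n in ("wrist","side"):
    im,d=ctrl.snapshot(n); cv2.imwrite(f"pics/{n}3.png",im)
s=[cv2.imread(f"pics/{n}3.png") for n in ("wrist","side")]
cv2.imwrite("pics/all3.png",np.vstack([cv2.resize(s[0],(400,300)),cv2.resize(s[1][150:350,200:467],(400,300))]))
from hm import handles
handles("wrist",s[0],cal("wrist")); handles("side",s[1],cal("side"))
print(ctrl.read_time())
E
```

```text
False (np.float64(14.6), np.float64(-12.0), np.float64(50.1))
stop True (np.float64(18.7), np.float64(-11.0), np.float64(49.4)) [-0.7  1.   0.6]
wrist green 638 mean [-2.7 40.4] min [-31.  34.] max [26. 47.] ang 0.024
wrist hub 469 mean [-83.8   6.1] min [ -85. -114.] max [-82. 114.] ang 1.57
wrist hub 291 mean [36.7 38.9] min [27. 28.] max [47. 50.] ang 1.244
wrist hub 229 mean [ 36.5 -52.1] min [ 26. -63.] max [ 48. -40.] ang 0.547
wrist hub 363 mean [-43.4 -97.7] min [ -52. -114.] max [-36. -81.] ang -1.481
wrist hub 363 mean [-16.8 -98. ] min [ -24. -114.] max [ -8. -81.] ang 1.517
wrist hub 382 mean [  39.5 -107.7] min [  11. -114.] max [  78. -100.] ang 0.032
side green 218 mean [-8.5 28.3] min [-38.  12.] max [22. 45.] ang -0.042
side hub 35 mean [ 34.1 -53.7] min [ 25. -63.] max [ 45. -44.] ang 0.227
21.9167
```

View pics/all3.png

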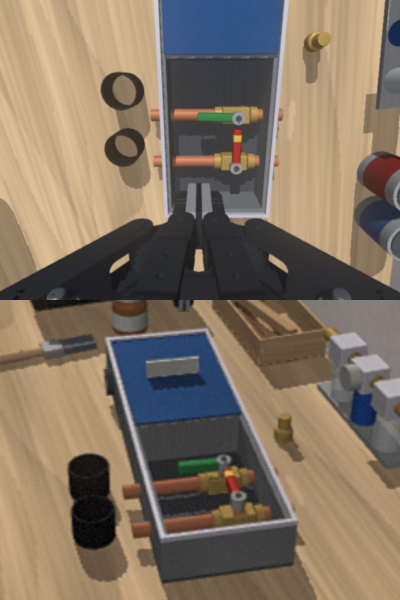

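The wrist view shows the red handle crosswise, from (237,168) to (237,130), with green unmoved and the cover at the far end. One numeric check of the red angle, then I'll hand in.

```bash
python3 - <<'E'
from h import *
c=cal("wrist"); p=cv2.imread("pics/wrist3.png"); h=cv2.cvtColor(p,cv2.COLOR_BGR2HSV).astype(int)
m=((h[...,0]<5)|(h[...,0]>172))&(h[...,1]>150)&(h[...,2]>60)
v,u=np.nonzero(m); Z=np.array([ray(c,a,b,65) for a,b in zip(u,v)])[:,:2]-O
Z=np.c_[Z@EX,Z@EY]; Z=Z[(abs(Z[:,0]-36)<30)&(Z[:,1]>-60)&(Z[:,1]<30)]
f=cv2.fitLine(Z.astype(np.float32),cv2.DIST_HUBER,0,.01,.01).ravel()
print(len(Z),Z.mean(0),np.arctan2(abs(f[1]),-f[0]*np.sign(f[1])),Z.min(0),Z.max(0))
E
```

```text
501 [ 36.31909868 -14.12213149] 1.5733893 [ 29.23774701 -41.03871825] [43.23271993 20.0930526 ]
```

```bash
python3 -c "
from station import ctrl
print(ctrl.close_job())"
```

```text
the job is handed in; nothing more can be done
None
```

The job is handed in: the cover is against its stop, the red handle is fully shut (measured at 1.573 rad), the green valve is still open, and I saw nothing else on the bench moved; no verdict came back.

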